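Click the figure carriage home and drive its pin with the mallet

TASK

Push the carriage that carries the resin figure along its slide until it is fully home under the bridge and the sprung ball catch has snapped out behind it; a tool held straight down is stopped by the bridge's overhang, so lean it. Then take the mallet by its handle and knock the sprung punch on top of the bridge right down with the mallet's head, so that it drives the brass pin into the figure. Stand the mallet back on its face in its wooden dish, leaving the carriage clicked home and the other things on the bench where they are.

Things in the scene. Friction and masses are not known exactly. Their poses are not given: they have to be found in the camera images.
- fixture: Pin-driving fixture fixed to the bench: steel base plate 250 x 150 x 15 mm (x -135 to +115 mm) with a slide along x and a grey bridge over its far end. Origin: on the bench, below where the carriage's push face is when home; x = push direction (away from the robot), z up. Bridge legs: x 34 to 70, y +-57 to 73 mm. Housing of the catch: x -21 to +12, y 62 to 84 mm, 59 mm high.
- bridge_edge (a point): Middle of the lower front edge of the bridge's overhang, 130 mm above the bench, at x = -10 mm of the fixture. Overhang 100 mm wide (y), its top at 155 mm. When home, the push face is 10 mm in under it: a gripper pointing straight down strikes the overhang first; fingers leaned about 40 degrees (tips forward to +x, gripper back to -x) pass below.
- carriage (a joint): Travel of the aluminium carriage along the fixture's +x, in m: 0 = fully out, 0.090 = home at its stop. Friction about 2 N; from 0.069 to 0.080 the catch resists with about 10 N, past that its spring pushes the carriage on to the stop. Tail: upright plate 70 mm wide (y), 12 mm thick, 15 to 70 mm above the bench. The figure (top 101 mm above the bench) stands 42 mm ahead of the push face.
- push_face (a point): Centre of the carriage's flat push face (the side of the tail plate towards -x of the fixture), 45 mm above the bench, 25 mm below the plate's top. Axes as the fixture's.
- catch (a joint): Sprung ball catch beside the slide, in m: 0 = ball fully out, up to about 0.005 while the carriage's rib passes it; back at 0 when it has snapped out behind the rib.
- catch_ball (a point): Centre of the catch's ball (14 mm diameter), 45 mm above the bench, on the +y side of the slide.
- punch (a joint): Stroke of the sprung punch straight down, in m: 0 = up, 0.014 = right down; its spring takes about 5 N to start and 14 N at the bottom and returns it to 0.
- punch_top (a point): Steel striking cap of the punch, a disc of 40 mm diameter, 14 mm thick, on top of the bridge. This point: centre of its flat top, 200 mm above the bench with the punch up, 42 mm along +x from the fixture's origin; z up.
- mallet: Rubber-headed mallet, 192 mm long, about 0.4 kg, standing on one face of its head. Head: upright cylinder 54 mm in diameter, 70 mm tall (striking face of 48 mm diameter at z = 0). Origin: centre of the lower face; z up along the head. Wooden handle, level along -x, from x = -20 to -165 mm, 22 mm wide (y), 26 mm high, its middle at z = 37 mm.
- mallet_grip (a point): Good place to grip the handle: its axis 60 mm from the head's axis along -x, 37 mm above the lower face. Axes as the mallet's.
- dish: Shallow round wooden dish fixed to the bench that holds the mallet: 84 mm outside, 72 mm inside diameter, rim 14 mm high, floor 5 mm thick. Origin: centre of its underside.
- dish_in (a point): Centre of the dish's inner floor, 5 mm above the bench.
- can: Bystander: white paint can, 96 mm diameter, 115 mm tall; origin at its base.
- bottle: Bystander: clear bottle, 62 mm diameter, 170 mm tall; origin at its base.
- bowl: Bystander: blue bowl, 110 mm wide, 50 mm tall; origin at its base.
- figure_a: Bystander: loose brown resin figure, 40 mm diameter, 72 mm tall, standing; origin at its base.
- figure_b: Bystander: a second such figure.
- jar: Bystander: white jar, 64 mm diameter, 75 mm tall; origin at its base.
- brush: Bystander: paint brush, 180 mm long, lying; origin under its middle.
Not all that is in view belongs to the job. Leave any green look-alike of the mallet alone.

How it is judged:
On the way, in this order (a step that is already met when the one before it is completed fails the run):
1. the carriage is home under the bridge and the ball catch has snapped out behind it (value of joint carriage above 0.087 m and value of joint catch below 0.002 m), for 0.3 s.
2. with the carriage home, the punch is knocked at least 11 mm down by the mallet (all of step 1 and value of joint punch above 0.011 m and contact force between mallet and punch above 2 N), for 0.03 s.
At the end, for the whole second after the job is handed in: The carriage is home (joint above 0.087 m) with the catch out (under 0.002 m), the punch is back up (under 3 mm), and the mallet stands on its lower face at rest in the dish: within 14 mm of its centre, lower face less than 10 mm above the bench, tilted under 0.1 rad (all of step 1 and value of joint punch below 0.003 m and horizontal distance between mallet and dish_in below 0.014 m and height (world z) of mallet below 0.01 m and angle between mallet's own z axis and vertical below 0.1 rad and linear speed of mallet below 0.02 m/s); the robot touches nothing.
It fails at once if the punch is pushed down more than 6 mm before the carriage is home (value of joint punch above 0.006 m and value of joint carriage below 0.08 m).
It fails at once if a bystander is moved more than 40 mm (distance of any of can, bottle, bowl, figure_a, figure_b, jar, brush from where it was at the start of the episode above 0.04 m).
It also fails if it takes over 72 s, if anything falls off the work surface, if the arm or the gripper's body presses on something with over 40 N, if the wrist force passes 120 N, or if a joint passes its speed limit or range.

ROBOT

A 6-joint arm with a two-finger parallel gripper is mounted at the origin on the work surface. World frame = base frame: x ahead of the robot, y to its left, z up, the work surface at z = 0. Lengths are in m, angles in rad, forces in N, time in s.
With the tool pointing down it reaches from about 0.425 to 0.95 m from the base axis. Payload 14.7 kg.
Tool frame: the origin (TCP) lies midway between the tips of the shut fingers; the grasp point (between the pads) lies ctrl.tcp_to_grasp behind it (ctrl.tcp_to_grasp is the distance from the TCP to the grasp point, in m); z points along the fingers, y is the line along which they close (so a half turn about z gives the same grasp; the last joint's range is limited). The gripper opens to 85 mm and grips with 20 to 120 N. Pads are 22 mm wide; open, the fingers measure 114 mm over their backs; the gripper's body (76 mm by 85 mm) begins 54 mm behind the grasp point. The pads swing forward as they close: fully open they stand 13 mm farther back than shut.
Start: joints at [-1.154, 0.48, 1.596, -0, 1.065, -0.047], TCP at [0.291, -0.581, 0.231] pointing down, gripper open.
Joint ranges: [-2.75, 2.75], [-0.82, 2.05], [0.23, 2.67], [-1.56, 4.7], [0.09, 2.69], [-2.92, 2.92]. Speed limits (rad/s): [1.89, 1.89, 2.39, 3.01, 3.01, 3.01].

INTERFACE

Orientations are given as [roll, pitch, yaw] about the fixed x, y, z axes, in that order (R = Rz(yaw) Ry(pitch) Rx(roll)).
In Python, from station import ctrl gives the robot as it stands. The module is installed in compiled form; this text tells all that it offers.
- The arm moves only by the tool carry_out, never from a script. Its argument "plan" is a list of rows, each a list of 7 numbers: the shift along the tool's x, y, z scaled (see below), then the turn, a rotation vector about the tool's x, y, z scaled (see below), then the opening, from 0 (shut) to 1 (fully open). In form: [[tx, ty, tz, ax, ay, az, claw], ...]. A call has 1 to 10 rows; each row is the pose to reach, as a shift and turn from the pose commanded when the call began, along the tool's axes at that moment; what a row does not reach only later rows make up. The controller multiplies each number of a shift by 250 mm and each number of a turn by 90 degrees. A row lasts 1/12 s, in which the tool goes at most 41.7 mm and 7.16 degrees, less where a joint would pass 70% of its speed; a pose out of reach is approached as far as the arm can. A call with a number of a shift or a turn outside -1 to 1 is refused whole. A call with a gripper value outside its range is refused whole. The fingers move at their own pace and stop on an object; "newtons" is the grip in N (left out, the last holds). Time passes only in rows, so rows that repeat a pose let the fingers close. It gives the time, the measured TCP pose, the force, the opening and the grip force at its end, in the units of the state.
- ctrl.get_obs(): the state, without advancing time (a new reading comes with each control period).
- ctrl.get_image(name): name is "scene" or "side" or "wrist"; returns a dict with "color" (400x640x3 uint8, red, green, blue), "fx", "fy", "cx", "cy" (pixels), "k1" (the pictures are not rectified: a ray, as slopes to the right and down, at radius r is drawn at 1 + k1 r^2 times it, then the intrinsics apply), "R" (3x3) and "t" (3): a world point X has camera coordinates R X + t; the wrist camera has in their place "T_tool_cam" (4x4, takes a point from camera to tool coordinates, whose origin is the TCP and whose axes are the flange's). Camera axes: x right, y down, z forward; pixel columns grow to the right and rows downward; lengths in m; the calibration is good to about 2 mm. A picture is of the moment at which its call begins: read the wrist's pose just before it. There is no depth.
- ctrl.job_done(): hands the job in; it is judged then, once.
The state is a dict: "t": time; "q": joint angles; "qd": joint speeds; "joint_efforts": joint torques, N m; "position": TCP position; "eef_rot": TCP orientation; "force": force on the tool from outside, world axes, zero at the start; "moment": the same for the moment, N m; "width": finger opening in m; "gripper_force": force on a finger pad.
Only numpy, scipy, OpenCV 4.12 (cv2) and the standard library are available. Lean on these libraries where they do the work, as an engineer would, in place of code of your own. Each camera call takes 0.05 s, during which the arm holds its last target. There are 200 camera calls.

## Working session

There is one attempt and no reset: what is moved stays moved. The work goes in short steps, Python scripts to look and compute and a tool call to move; the robot and the scene stay as the last step left them, time stands still between calls to the robot, and variables do not carry over. Pictures are saved under pics/ and viewed, at most 13 in all, crops included, and the job is handed in when it is done.

Besides the shell and the picture viewer there is one more tool, called after "Call:" as name(argument=value, ...) on one line, values as JSON. carry_out: Moves the arm, as the interface text tells. Shifts and turns lie within -1 to 1; 1 stands for 250 mm of shift or 90 degrees of turn. Its arguments: {"type":"object","properties":{"plan":{"type":"array"},"newtons":{"type":"number"}},"required":["plan"]}

```bash
mkdir -p pics
python3 - <<'E'
from station import ctrl
import cv2,pickle
o=ctrl.get_obs();print(o, ctrl.tcp_to_grasp)
d={}
for n in("scene","side"):
    d[n]=ctrl.get_image(n);cv2.imwrite(f"pics/{n}0.png",d[n]["color"][:,:,::-1])
    print({k:v for k,v in d[n].items() if k!="color"})
pickle.dump(d,open("d0.pkl","wb"))
E
```

```text
{'t': 0.0, 'q': array([-1.15360018e+00,  4.80805828e-01,  1.59687791e+00, -6.26957456e-06,
        1.06510092e+00, -4.65763575e-02]), 'qd': array([ 0.00072773,  0.00071395,  0.00088621, -0.00156036,  0.00232324,
       -0.00165357]), 'joint_efforts': array([-2.58218170e-03, -9.50653410e+01, -4.30175900e+01, -2.74138874e-04,
        1.22971216e-02,  1.53403681e-05]), 'position': array([ 0.29062398, -0.58094661,  0.23068777]), 'eef_rot': array([-3.14040169e+00, -5.00238077e-05,  4.63775515e-01]), 'force': array([ 0.12797806, -0.01099341,  0.10421836]), 'moment': array([ 0.03113953, -0.03865468, -0.0135288 ]), 'gripper_force': 0.0, 'width': 0.0854600852106241} 0.0187
{'fx': 367.07955540047345, 'fy': 367.07955540047345, 'cx': 323.66249044410307, 'cy': 198.4813432665905, 'k1': -0.06710227072098149, 'R': array([[-0.69002733,  0.7235553 ,  0.01816625],
       [ 0.52064788,  0.51364458, -0.68197877],
       [-0.50278035, -0.46112576, -0.73114633]]), 't': array([ 0.41497184, -0.19013071,  1.55835357])}
{'fx': 414.5816375813858, 'fy': 414.5816375813858, 'cx': 316.1543398672824, 'cy': 204.99362410863628, 'k1': 0.006532523593159155, 'R': array([[ 0.97047999, -0.24108602,  0.00679132],
       [-0.18348035, -0.75628151, -0.62799144],
       [ 0.1565361 ,  0.60820705, -0.77819062]]), 't': array([-0.5569131 ,  0.18792047,  1.10556128])}
```

View pics/scene0.png

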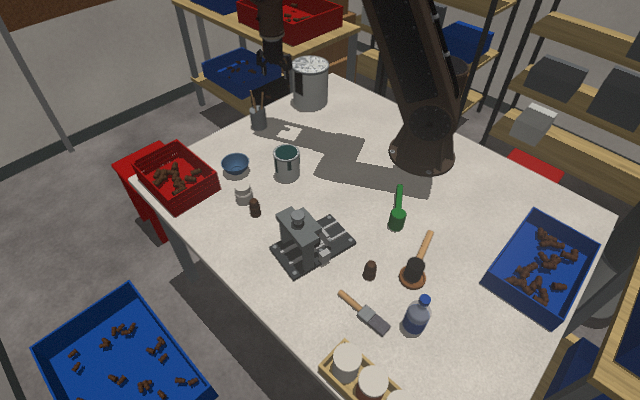

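View pics/side0.png

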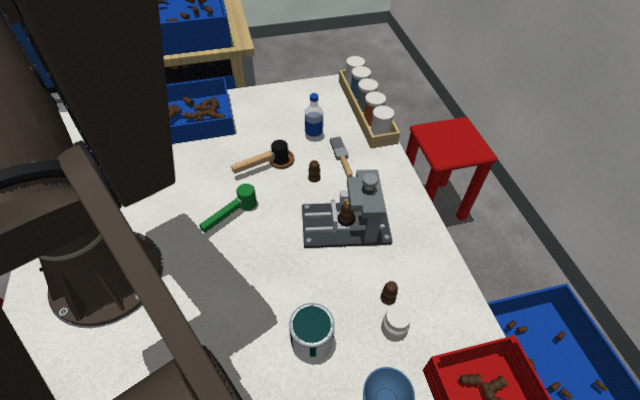

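The mallet candidates are the black-headed one with a wooden handle, standing in the dish (scene 412,270; side 279,152), and the green look-alike (scene 398,217; side 246,197). I choose the black one. The fixture is at scene (312,245) and side (348,215). Next I check close crops.

Run:
```python
import cv2,pickle,numpy as np
d=pickle.load(open("d0.pkl","rb"))
def crop(n,u,v,w,h,W=400,H=300):
    return cv2.resize(d[n]["color"][v:v+h,u:u+w,::-1],(W,H),interpolation=cv2.INTER_CUBIC)
a=np.vstack([np.hstack([crop("scene",262,200,100,75),crop("side",297,166,100,75+7)]),
 np.hstack([crop("scene",380,222,80,60+10),crop("side",225,130,80,60)])])
cv2.imwrite("pics/crop1.png",a)
```

```text
(no output)
```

View pics/crop1.png

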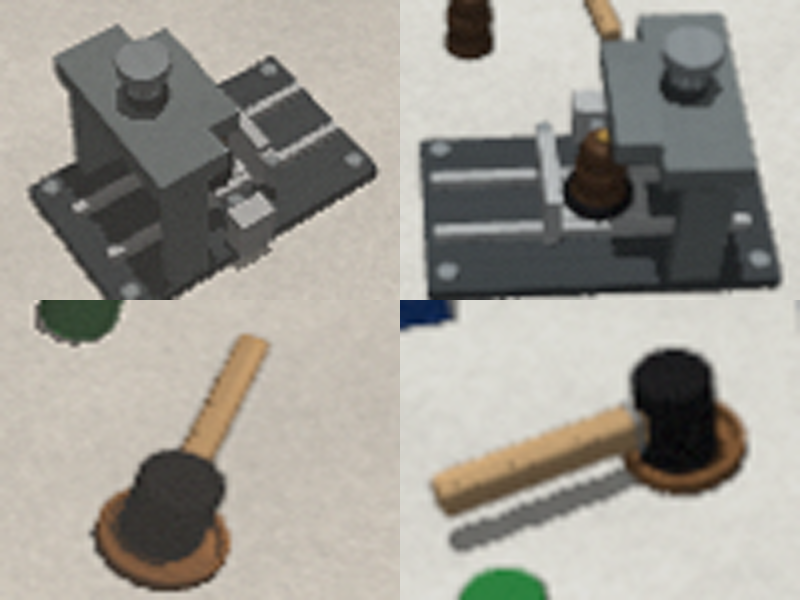

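```bash
cat > h.py <<'E'
import numpy as np,pickle
from scipy.optimize import least_squares
from scipy.spatial.transform import Rotation as Rot
def proj(c,X):
    p=(c["R"]@np.atleast_2d(X).T).T+c["t"]; s=p[:,:2]/p[:,2:]
    s=s*(1+c["k1"]*(s**2).sum(1,keepdims=True)); return s*c["fx"]+[c["cx"],c["cy"]]
def place(p,L):
    c,s=np.cos(p[2]),np.sin(p[2]); L=np.atleast_2d(L)
    return np.c_[p[0]+c*L[:,0]-s*L[:,1],p[1]+s*L[:,0]+c*L[:,1],L[:,2]]
def fit(d,obs,p0):
    f=lambda p:np.concatenate([(proj(d[n],place(p,L))[0]-uv) for n,uv,L in obs])
    r=least_squares(f,p0,loss="soft_l1",f_scale=1.); return r.x,r.fun.reshape(-1,2) if 0 else f(r.x).reshape(-1,2)
def up(d,n,uv,z):   # pixel -> world at height z
    return least_squares(lambda q:(proj(d[n],[[q[0],q[1],z]])[0]-uv),[.6,0]).x
E
python3 - <<'E'
from h import *
d=pickle.load(open("d0.pkl","rb"))
A=lambda U,V:("scene",((U+.5)/4-.5+262,(V+.5)/4-.5+200))
B=lambda U,V:("side",((U-400+.5)/4-.5+297,(V+.5)*82/300-.5+166))
C=lambda U,V:("scene",((U+.5)/5-.5+380,(V-300+.5)*70/300-.5+222))
D=lambda U,V:("side",((U-400+.5)/5-.5+225,(V-300+.5)/5-.5+130))
m=lambda p,x,y,z:(*p,np.array([x,y,z])/1000.)
o=[m(A(143,60),42,0,200),m(B(693,48),42,0,200),m(B(421,142),-135,75,15),m(B(430,288),-135,-75,15),m(B(779,281),115,-75,15),
 m(A(375,170),-135,75,15),m(A(270,58),-135,-75,15),m(A(32,190),115,-75,15)]
p,r=fit(d,o,[.7,0,0]);print("fix",p);print(r.round(2))
for q in o[:2]:print("cap",up(d,q[0],q[1],.2))
print("cap fit",place(p,[.042,0,.2]))
# tail plate upper near corner etc: side (548,125) top at far end, (553,240) bottom near
for s in (0,.045,.09):
  print(s,[proj(d["side"],place(p,[s-.09,y,z]))[0].round(1) for y,z in((.035,.07),(-.035,.07),(-.035,.015))])
print([np.round(B(*q)[1],1) for q in((538,124),(543,212),(545,240))])
o=[m(C(180,476),0,0,75),m(D(673,375),0,0,75),m(C(257,342),-165,0,42),m(D(442,495),-165,0,42)]
p,r=fit(d,o,[.5,.2,0]);print("mal",p);print(r.round(2));print("grip",place(p,[-.06,0,.042]))
for q in (C(162,537),D(685,445)):print("dish",up(d,*q,.012))
# bystanders
for nm,n,uv,z in(("bottle","side",(314,134),0),("figb","side",(314,180),0),("can","side",(312,350),0),("brush","side",(343,160),0),("jar","scene",(244,202),0),("figa","scene",(255,215),0),("green","side",(246,208),0),("greenhandle","side",(204,225),.04)):print(nm,up(d,n,uv,z).round(3))
E
```

```text
fix [ 0.67432218  0.0076028  -0.19095707]
[[-0.   -0.16]
 [ 0.55 -0.59]
 [-0.02 -0.9 ]
 [-0.6   1.05]
 [ 1.38 -0.63]
 [ 1.05 -0.32]
 [ 0.74 -0.54]
 [-1.43 -0.73]]
cap [7.15981583e-01 8.60378989e-05]
cap [ 0.71352852 -0.00197915]
cap fit [[ 7.15558748e-01 -3.68741671e-04  2.00000000e-01]]
0 [array([317.7, 201.7]), array([319.1, 221.4]), array([318.9, 233. ])]
0.045 [array([333.5, 201.1]), array([335.5, 220.8]), array([334.7, 232.3])]
0.09 [array([349.2, 200.5]), array([351.8, 220.2]), array([350.4, 231.7])]
[array([331.1, 199.5]), array([332.4, 223.6]), array([332.9, 231.2])]
mal [0.52974994 0.31074747 0.23930386]
[[-0.03  0.53]
 [ 0.11  0.23]
 [-0.21  0.97]
 [-1.19  0.66]]
grip [[0.47145975 0.29652588 0.042     ]]
dish [0.53633315 0.31735874]
dish [0.53360358 0.31164294]
bottle [0.67  0.417]
figb [0.618 0.204]
can [ 0.483 -0.324]
brush [0.733 0.269]
jar [ 0.699 -0.313]
figa [ 0.711 -0.235]
green [0.391 0.142]
greenhandle [0.269 0.076]
```

```bash
cat >> h.py <<'E'
FX=np.array([0.67432,0.0076,-0.19096])
def fixp(x,y,z,p=FX): return place(p,[x,y,z])[0]
def down(yaw,lean=0): return Rot.from_euler("z",yaw)*Rot.from_euler("x",np.pi)*Rot.from_euler("y",lean,degrees=True)
def state():
    from station import ctrl
    o=ctrl.get_obs(); return np.array(o["position"]),Rot.from_euler("xyz",o["eef_rot"]),o
def row(p0,R0,p1,R1):
    s=R0.inv().apply(np.array(p1)-p0)/.25; w=(R0.inv()*R1).as_rotvec()/(np.pi/2)
    n=max(np.linalg.norm(s)*.25/.0417,np.linalg.norm(w)*90/7.16)
    print(np.round(np.r_[s,w],3).tolist(),"rows>=",round(n,1))
E
python3 - <<'E'
from h import *
p,R,o=state()
a=np.array([.41,-.27,.25]);Ra=down(-.19,0)
b=fixp(-.15,0,.2);Rb=down(-.19,45)
row(p,R,a,Ra);row(a,Ra,b,Ra);row(b,Ra,b,Rb)
c=fixp(-.12,0,.12);row(b,Rb,c,Rb)
print(b,c)
E
```

```text
[0.983, -0.899, -0.076, -0.001, 0.0, 0.416] rows>= 8.0
[0.229, -1.291, 0.2, 0.0, 0.0, 0.0] rows>= 7.9
[0.0, 0.0, 0.0, 0.0, 0.5, -0.0] rows>= 6.3
[-0.141, 0.0, 0.311, 0.0, 0.0, 0.0] rows>= 2.0
[0.52704663 0.03607023 0.2       ] [0.5565013  0.03037618 0.12      ]
```

Call:
carry_out(plan=[[0.98,-0.9,-0.076,0,0,0.416,0],[0.98,-0.9,-0.076,0,0,0.416,0],[0.98,-0.9,-0.076,0,0,0.416,0],[0.98,-0.9,-0.076,0,0,0.416,0],[0.98,-0.9,-0.076,0,0,0.416,0],[0.98,-0.9,-0.076,0,0,0.416,0],[0.98,-0.9,-0.076,0,0,0.416,0],[0.98,-0.9,-0.076,0,0,0.416,0],[0.98,-0.9,-0.076,0,0,0.416,0],[0.98,-0.9,-0.076,0,0,0.416,0]])

```text
t: 0.93
position: [0.4099, -0.2681, 0.2505]
eef_rot: [-3.141, 0.0, -0.186]
force: [0.2, -0.8, -0.4]
width: 0.0001
gripper_force: 0.0
```

Call:
carry_out(plan=[[0.2,-0.95,0.1,0,0,0,0],[0.2,-0.95,0.1,0,0,0,0],[0.2,-0.95,0.1,0,0,0,0],[0.2,-0.95,0.1,0,0,0,0],[0.2,-0.95,0.1,0,0,0,0],[0.2,-0.95,0.1,0,0,0,0],[0.2,-0.95,0.1,0,0,0,0],[0.2,-0.95,0.1,0,0,0,0]])

```text
t: 1.6
position: [0.5036, -0.0461, 0.2247]
eef_rot: [3.141, 0.001, -0.187]
force: [-0.2, -1.4, 0.7]
width: 0.0001
gripper_force: 0.0
```

Call:
carry_out(plan=[[0.03,-0.34,0.1,0,0.25,0,0],[0.03,-0.34,0.1,0,0.5,0,0],[0.03,-0.34,0.1,0,0.5,0,0],[0.03,-0.34,0.1,0,0.5,0,0],[0.03,-0.34,0.1,0,0.5,0,0],[0.03,-0.34,0.1,0,0.5,0,0],[0.03,-0.34,0.1,0,0.5,0,0],[0.03,-0.34,0.1,0,0.5,0,0]])

```text
t: 2.27
position: [0.5327, -0.008, 0.222]
eef_rot: [3.054, -0.575, -0.114]
force: [1.3, -1.1, 1.4]
width: 0.0004
gripper_force: 0.0
```

Run:
```python
from h import *
p,R,o=state();print(o["t"],p,o["eef_rot"],o["force"],o["q"])
Rb=down(-.191,45)
b=fixp(-.10,0,.10);row(p,R,b,Rb)
c=fixp(-.095,0,.038);row(b,Rb,c,Rb)
row(c,Rb,fixp(-.01,0,.038),Rb)
```

```text
2.2667 [ 0.53270335 -0.00802941  0.22197567] [ 3.05365904 -0.5753378  -0.11444757] [ 1.26376734 -1.12512109  1.40014821] [ 0.05071155  0.16095515  2.33220882 -1.09690745  0.19880954  2.80016296]
[-0.134, -0.2, 0.479, 0.025, 0.132, 0.044] rows>= 3.2
[-0.161, -0.0, 0.19, 0.0, 0.0, 0.0] rows>= 1.5
[0.24, -0.0, 0.24, 0.0, 0.0, 0.0] rows>= 2.0
```

```bash
cat >> h.py <<'E'
def tilt(az,lean,yaw=0.): return Rot.from_rotvec(np.deg2rad(lean)*np.array([np.sin(az),-np.cos(az),0]))*down(yaw)
E
python3 - <<'E'
from h import *
p,R,o=state()
b=np.array([.55,.03,.22])
W=[tilt(0,8),tilt(1.2,20),tilt(.8,42),tilt(.35,50),tilt(0,45)]
q=(p,R)
for w in W:
    row(*q,b,w);q=(b,w)
E
```

```text
[0.039, -0.161, 0.02, 0.081, -0.274, -0.081] rows>= 3.7
[0.0, 0.0, 0.0, 0.206, -0.008, 0.014] rows>= 2.6
[0.0, 0.0, 0.0, 0.131, 0.24, -0.031] rows>= 3.5
[0.0, 0.0, 0.0, -0.125, 0.185, -0.084] rows>= 3.0
[0.0, 0.0, 0.0, -0.171, -0.025, -0.071] rows>= 2.3
```

Call:
carry_out(plan=[[0.04,-0.16,0.02,0.08,-0.274,-0.08,0],[0.04,-0.16,0.02,0.08,-0.274,-0.08,0],[0.04,-0.16,0.02,0.08,-0.274,-0.08,0],[0.04,-0.16,0.02,0.08,-0.274,-0.08,0],[0.04,-0.16,0.02,0.08,-0.274,-0.08,0],[0.04,-0.16,0.02,0.08,-0.274,-0.08,0],[0.04,-0.16,0.02,0.08,-0.274,-0.08,0],[0.04,-0.16,0.02,0.08,-0.274,-0.08,0]])

```text
t: 2.93
position: [0.5527, 0.0256, 0.221]
eef_rot: [-3.141, -0.134, -0.002]
force: [-0.5, -1.3, -0.3]
width: -0.0006
gripper_force: 0.0
```

Call:
carry_out(plan=[[0,0,0,0.206,-0.008,0.014,0],[0,0,0,0.206,-0.008,0.014,0],[0,0,0,0.206,-0.008,0.014,0],[0,0,0,0.206,-0.008,0.014,0],[0,0,0,0.206,-0.008,0.014,0],[0,0,0,0.206,-0.008,0.014,0]])

```text
t: 3.43
position: [0.5489, 0.026, 0.2192]
eef_rot: [-2.823, -0.119, -0.027]
force: [0.5, 0.1, -0.2]
width: -0.0001
gripper_force: 0.0
```

Call:
carry_out(plan=[[0,0,0,0.131,0.24,-0.031,0],[0,0,0,0.131,0.24,-0.031,0],[0,0,0,0.131,0.24,-0.031,0],[0,0,0,0.131,0.24,-0.031,0],[0,0,0,0.131,0.24,-0.031,0],[0,0,0,0.131,0.24,-0.031,0],[0,0,0,0.131,0.24,-0.031,0]])

```text
t: 4.02
position: [0.5475, 0.0289, 0.2187]
eef_rot: [-2.573, -0.478, -0.147]
force: [0.2, 0.4, 0.0]
width: -0.0
gripper_force: 0.0
```

Run:
```python
from h import *
p,R,o=state();print(o["t"],p,o["eef_rot"],o["q"].round(2))
b=np.array([.55,.03,.22])
W=[tilt(.35,50),tilt(0,45)]
q=(p,R)
for w in W:
    row(*q,b,w);q=(b,w)
```

```text
4.0167 [0.54752769 0.02888702 0.21872056] [-2.5734058  -0.47793999 -0.1466075 ] [-0.45  0.31  2.24  1.21  0.74  0.13]
[0.01, -0.005, 0.003, -0.121, 0.189, -0.086] rows>= 3.0
[0.0, 0.0, 0.0, -0.171, -0.025, -0.071] rows>= 2.3
```

Call:
carry_out(plan=[[0,0,0,-0.12,0.19,-0.086,0],[0,0,0,-0.12,0.19,-0.086,0],[0,0,0,-0.12,0.19,-0.086,0],[0,0,0,-0.12,0.19,-0.086,0],[0,0,0,-0.12,0.19,-0.086,0],[0,0,0,-0.12,0.19,-0.086,0],[0,0,0,-0.12,0.19,-0.086,0],[0,0,0,-0.12,0.19,-0.086,0]])

```text
t: 4.68
position: [0.5494, 0.0302, 0.22]
eef_rot: [-2.745, -0.806, -0.169]
force: [-0.0, 0.2, 0.3]
width: 0.0006
gripper_force: 0.0
```

Call:
carry_out(plan=[[0,0,0,-0.17,-0.025,-0.07,0],[0,0,0,-0.17,-0.025,-0.07,0],[0,0,0,-0.17,-0.025,-0.07,0],[0,0,0,-0.17,-0.025,-0.07,0],[0,0,0,-0.17,-0.025,-0.07,0],[0,0,0,-0.17,-0.025,-0.07,0],[0,0,0,-0.17,-0.025,-0.07,0],[0,0,0,-0.17,-0.025,-0.07,0]])

```text
t: 5.35
position: [0.5512, 0.029, 0.2211]
eef_rot: [-3.132, -0.795, -0.004]
force: [-0.1, 0.7, 0.1]
width: 0.0002
gripper_force: 0.0
```

Run:
```python
from h import *
p,R,o=state();print(o["t"],p,o["eef_rot"],o["q"].round(2))
Rb=down(0,45)
b=fixp(-.105,0,.10);c=fixp(-.105,0,.040)
row(p,R,b,Rb);row(b,Rb,c,Rb);row(c,Rb,fixp(-.01,0,.04),Rb);row(c,Rb,fixp(0.01,0,.04),Rb)
```

```text
5.35 [0.55123228 0.02903189 0.22107268] [-3.13199142 -0.79476104 -0.00414434] [-0.01  0.22  2.49  3.1   0.37 -1.54]
[-0.29, 0.009, 0.396, -0.004, -0.006, -0.002] rows>= 2.9
[-0.17, -0.0, 0.17, 0.0, 0.0, 0.0] rows>= 1.4
[0.264, 0.072, 0.264, 0.0, 0.0, 0.0] rows>= 2.3
[0.319, 0.087, 0.319, 0.0, 0.0, 0.0] rows>= 2.8
```

Call:
carry_out(plan=[[-0.14,0.005,0.2,0,0,0,0],[-0.29,0.009,0.396,0,0,0,0],[-0.29,0.009,0.396,0,0,0,0],[-0.29,0.009,0.396,0,0,0,0],[-0.29,0.009,0.396,0,0,0,0],[-0.29,0.009,0.396,0,0,0,0]])

```text
t: 5.85
position: [0.5692, 0.0263, 0.0974]
eef_rot: [-3.131, -0.789, -0.007]
force: [-0.4, 0.7, -0.0]
width: -0.0
gripper_force: 0.0
```

Run:
```python
from h import *
import cv2
from station import ctrl
p,R,o=state();print(o["t"],p,o["eef_rot"],o["q"].round(2),o["force"])
im=ctrl.get_image("side");cv2.imwrite("pics/s2.png",cv2.resize(im["color"][140:260,230:420,::-1],(760,480),interpolation=cv2.INTER_CUBIC))
Rb=down(0,45)
c=fixp(-.105,0,.040)
row(p,R,c,Rb)
```

```text
5.85 [0.56917052 0.02628301 0.09741847] [-3.13102672 -0.78934593 -0.00718172] [-0.02  0.62  2.54  3.11  0.81 -1.56] [-0.43676709  0.68223771 -0.01615718]
[-0.157, -0.003, 0.168, -0.003, -0.003, -0.003] rows>= 1.4
```

View pics/s2.png

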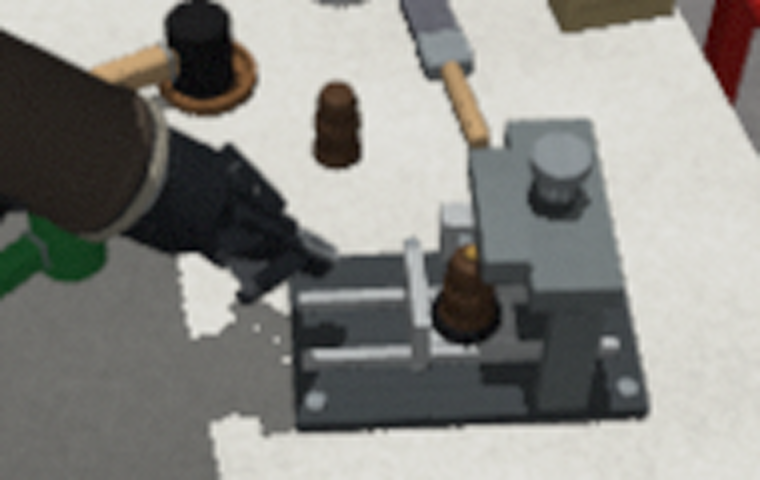

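The side view shows the leaned, shut fingers (325,262) in front of the tail plate (415,300), clear of everything.

Call:
carry_out(plan=[[-0.08,0,0.085,0,0,0,0],[-0.157,0,0.168,0,0,0,0],[-0.157,0,0.168,0,0,0,0],[-0.157,0,0.168,0,0,0,0],[-0.157,0,0.168,0,0,0,0]])

```text
t: 6.32
position: [0.5723, 0.0264, 0.0437]
eef_rot: [-3.134, -0.794, -0.005]
force: [-0.4, -0.2, -0.1]
width: 0.0
gripper_force: 0.0
```

Call:
carry_out(plan=[[0.03,0.009,0.03,0,0,0,0],[0.06,0.018,0.06,0,0,0,0],[0.09,0.026,0.09,0,0,0,0],[0.12,0.034,0.12,0,0,0,0],[0.15,0.042,0.15,0,0,0,0],[0.165,0.046,0.165,0,0,0,0],[0.18,0.05,0.18,0,0,0,0],[0.18,0.05,0.18,0,0,0,0]])

```text
t: 6.98
position: [0.637, 0.0136, 0.0443]
eef_rot: [-3.135, -0.796, -0.005]
force: [0.3, -0.8, -0.1]
width: 0.0001
gripper_force: 0.0
```

Run:
```python
from h import *
p,R,o=state();print(o["t"],p,o["eef_rot"],o["q"].round(2),o["force"])
d=Rot.from_euler("z",-FX[2]).apply(p-[FX[0],FX[1],0]);print("fix coords",d)
Rb=down(0,45)
for x in(-.03,-.02,-.01,-.005,0):row(p,R,fixp(x,0,.04),Rb)
```

```text
6.9833 [0.63703304 0.01356476 0.0443492 ] [-3.13493592 -0.79631849 -0.00469957] [-0.05  0.77  2.4   3.09  0.82 -1.57] [ 0.28886822 -0.76961337 -0.11196854]
fix coords [-0.03774129 -0.00122078  0.0443492 ]
[0.009, 0.001, 0.035, -0.002, -0.007, -0.002] rows>= 0.2
[0.037, 0.009, 0.063, -0.002, -0.007, -0.002] rows>= 0.4
[0.064, 0.016, 0.091, -0.002, -0.007, -0.002] rows>= 0.7
[0.078, 0.02, 0.105, -0.002, -0.007, -0.002] rows>= 0.8
[0.092, 0.024, 0.119, -0.002, -0.007, -0.002] rows>= 0.9
```

Call:
carry_out(plan=[[0.02,0.005,0.025,0,0,0,0],[0.035,0.009,0.04,0,0,0,0],[0.045,0.012,0.05,0,0,0,0],[0.055,0.014,0.06,0,0,0,0],[0.055,0.014,0.06,0,0,0,0]])

```text
t: 7.4
position: [0.6561, 0.0101, 0.0408]
eef_rot: [-3.135, -0.792, -0.005]
force: [-1.7, 0.4, 0.3]
width: -0.0
gripper_force: 0.9
```

Call:
carry_out(plan=[[0.01,0.003,0.01,0,0,0,0],[0.02,0.005,0.02,0,0,0,0],[0.028,0.007,0.028,0,0,0,0],[0.028,0.007,0.028,0,0,0,0]])

```text
t: 7.73
position: [0.6668, 0.0083, 0.0413]
eef_rot: [-3.135, -0.793, -0.005]
force: [0.8, 0.5, 0.6]
width: -0.0002
gripper_force: 0.0
```

Run:
```python
from h import *
import cv2
from station import ctrl
p,R,o=state();print(o["t"],p,o["eef_rot"],o["q"].round(2),o["force"])
d=Rot.from_euler("z",-FX[2]).apply(p-[FX[0],FX[1],0]);print("fix coords",d)
im=ctrl.get_image("side");cv2.imwrite("pics/s3.png",cv2.resize(im["color"][150:250,280:420,::-1],(800,571),interpolation=cv2.INTER_CUBIC))
```

```text
7.7333 [0.66679944 0.00834148 0.04125242] [-3.13491695 -0.79348503 -0.00467156] [-0.06  0.77  2.33  3.08  0.75 -1.56] [0.80529742 0.53021275 0.6062034 ]
fix coords [-0.00752459 -0.00069941  0.04125242]
```

View pics/s3.png

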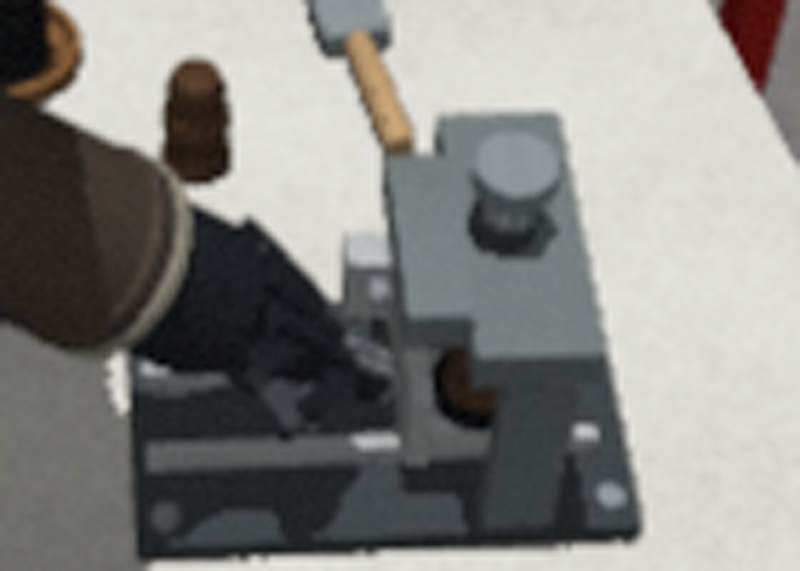

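The view shows the tail (402,400) at about column 350 in the full image. The prediction for home is 349–352, so it looks home. I press a few mm more to feel the stop.

Call:
carry_out(plan=[[0.008,0.002,0.008,0,0,0,0],[0.014,0.004,0.014,0,0,0,0],[0.014,0.004,0.014,0,0,0,0]])

```text
t: 8.03
position: [0.6682, 0.0078, 0.0398]
eef_rot: [-3.135, -0.787, -0.004]
force: [-12.5, 1.3, 2.7]
width: 0.0002
gripper_force: 6.1
```

Call:
carry_out(plan=[[0.01,0.0025,0.01,0,0,0,0],[0.01,0.0025,0.01,0,0,0,0],[0.01,0.0025,0.01,0,0,0,0]])

```text
t: 8.28
position: [0.6689, 0.0075, 0.0391]
eef_rot: [-3.134, -0.784, -0.004]
force: [-37.9, 4.1, 20.8]
width: 0.0003
gripper_force: 19.0
```

Firm stop at 38 N, so the carriage is home. Now back off.

Call:
carry_out(plan=[[-0.1,-0.02,-0.1,0,0,0,0],[-0.2,-0.05,-0.2,0,0,0,0],[-0.3,-0.075,-0.3,0,0,0,0],[-0.2,-0.075,-0.4,0,0,0,0],[-0.05,-0.075,-0.6,0,0,0,0],[0.1,-0.1,-0.8,0,0,0,0],[0.1,-0.1,-0.8,0,0,0,0],[0.1,-0.1,-0.8,0,0,0,0]])

```text
t: 8.95
position: [0.5488, 0.0312, 0.2011]
eef_rot: [-3.135, -0.792, -0.005]
force: [1.4, 0.1, -0.7]
width: 0.0
gripper_force: 0.0
```

Run:
```python
from h import *
import cv2
from station import ctrl
p,R,o=state();print(o["t"],p,o["eef_rot"],o["q"].round(2),o["force"])
im=ctrl.get_image("side");cv2.imwrite("pics/s4.png",cv2.resize(im["color"][150:250,280:420,::-1],(800,571),interpolation=cv2.INTER_CUBIC))
b=np.array([.53,.1,.23]);b2=np.array([.47,.297,.2])
q=(p,R)
for w,b in((tilt(.35,50),b),(tilt(.8,42),b),(tilt(1.2,20),b),(tilt(1,8,.1),b),(down(.24),b2)):
    row(*q,b,w);q=(b,w)
```

```text
8.95 [0.54881484 0.03122815 0.2011204 ] [-3.13466631 -0.79223732 -0.00475991] [-0.    0.28  2.52  3.13  0.45 -1.56] [ 1.38061756  0.13635706 -0.67259374]
[0.028, -0.276, -0.134, 0.169, 0.021, 0.069] rows>= 2.3
[0.0, 0.0, 0.0, 0.125, -0.185, 0.084] rows>= 3.0
[0.0, 0.0, 0.0, -0.131, -0.24, 0.031] rows>= 3.5
[0.0, 0.0, 0.0, -0.13, -0.039, -0.066] rows>= 1.9
[-0.174, -0.791, 0.193, -0.066, -0.06, -0.089] rows>= 5.0
```

View pics/s4.png

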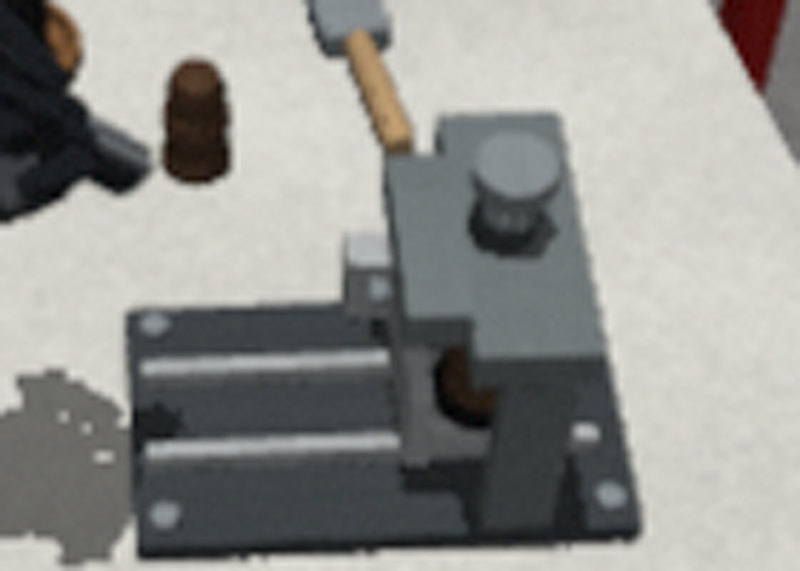

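The carriage stays home: the tail (400,400) is under the bridge after the retreat. Now I unwind the wrist.

Call:
carry_out(plan=[[0.028,-0.276,-0.134,0.169,0.021,0.069,0.5],[0.028,-0.276,-0.134,0.169,0.021,0.069,0.8],[0.028,-0.276,-0.134,0.169,0.021,0.069,0.8],[0.028,-0.276,-0.134,0.169,0.021,0.069,0.8],[0.028,-0.276,-0.134,0.169,0.021,0.069,0.8]])

```text
t: 9.42
position: [0.5295, 0.1006, 0.2283]
eef_rot: [-2.75, -0.802, -0.166]
force: [-1.0, -0.5, -0.3]
width: 0.0606
gripper_force: 0.0
```

Call:
carry_out(plan=[[0,0,0,0.125,-0.185,0.084,0.8],[0,0,0,0.125,-0.185,0.084,0.8],[0,0,0,0.125,-0.185,0.084,0.8],[0,0,0,0.125,-0.185,0.084,0.8],[0,0,0,0.125,-0.185,0.084,0.8],[0,0,0,0.125,-0.185,0.084,0.8]])

```text
t: 9.92
position: [0.5336, 0.1034, 0.2303]
eef_rot: [-2.571, -0.525, -0.153]
force: [-0.0, 1.9, 0.4]
width: 0.0681
gripper_force: 0.0
```

Call:
carry_out(plan=[[0,0,0,-0.131,-0.24,0.031,0.8],[0,0,0,-0.131,-0.24,0.031,0.8],[0,0,0,-0.131,-0.24,0.031,0.8],[0,0,0,-0.131,-0.24,0.031,0.8],[0,0,0,-0.131,-0.24,0.031,0.8],[0,0,0,-0.131,-0.24,0.031,0.8]])

```text
t: 10.42
position: [0.5334, 0.1068, 0.2305]
eef_rot: [-2.801, -0.186, -0.029]
force: [0.2, 0.5, -0.5]
width: 0.0684
gripper_force: 0.0
```

Run:
```python
from h import *
p,R,o=state();print(o["t"],p,o["eef_rot"],o["q"].round(2),o["width"])
row(p,R,[.4715,.2965,.17],down(.24))
```

```text
10.4167 [0.53338561 0.10675171 0.23052051] [-2.80069789 -0.18557099 -0.02905729] [-0.1   0.26  2.04  0.53  0.76  1.1 ] 0.0684111463550966
[-0.31, -0.645, 0.429, -0.199, -0.145, -0.149] rows>= 5.0
```

Call:
carry_out(plan=[[-0.31,-0.645,0.35,-0.199,-0.145,-0.149,0.8],[-0.31,-0.645,0.43,-0.199,-0.145,-0.149,0.8],[-0.31,-0.645,0.43,-0.199,-0.145,-0.149,0.8],[-0.31,-0.645,0.43,-0.199,-0.145,-0.149,0.8],[-0.31,-0.645,0.43,-0.199,-0.145,-0.149,0.8],[-0.31,-0.645,0.43,-0.199,-0.145,-0.149,0.8],[-0.31,-0.645,0.43,-0.199,-0.145,-0.149,0.8],[-0.31,-0.645,0.43,-0.199,-0.145,-0.149,0.8]])

```text
t: 11.08
position: [0.4683, 0.2996, 0.168]
eef_rot: [-3.137, 0.002, 0.246]
force: [0.3, -0.9, -0.3]
width: 0.069
gripper_force: 0.0
```

```bash
cat >> h.py <<'E'
def wcam():
    from station import ctrl
    p,R,o=state(); c=ctrl.get_image("wrist"); T=np.array(c["T_tool_cam"])
    Rw=R.as_matrix()@T[:3,:3]; tw=R.apply(T[:3,3])+p
    c["R"]=Rw.T; c["t"]=-Rw.T@tw; return c
E
python3 - <<'E'
from h import *
import cv2
p,R,o=state();print(o["t"],p,o["eef_rot"],o["q"].round(2))
c=wcam();cv2.imwrite("pics/w1.png",c["color"][:,:,::-1]);pickle.dump({"wrist":c},open("w1.pkl","wb"))
M=[.5297,.3107,.2393]
for L in([0,0,.075],[-.165,0,.055],[-.06,0,.055],[-.03,.011,.055],[-.165,.011,.055],[-.165,-.011,.055]):print(L,proj(c,place(M,L)).round(1))
E
```

```text
11.0833 [0.46825966 0.29963379 0.16795886] [-3.13733136e+00  1.71819479e-03  2.46011504e-01] [0.51 0.43 1.88 0.01 0.84 1.83]
[0, 0, 0.075] [[323.1 115.9]]
[-0.165, 0, 0.055] [[320.9 298.6]]
[-0.06, 0, 0.055] [[322. 189.]]
[-0.03, 0.011, 0.055] [[308.9 153.2]]
[-0.165, 0.011, 0.055] [[309.1 298.5]]
[-0.165, -0.011, 0.055] [[332.7 298.7]]
```

View pics/w1.png

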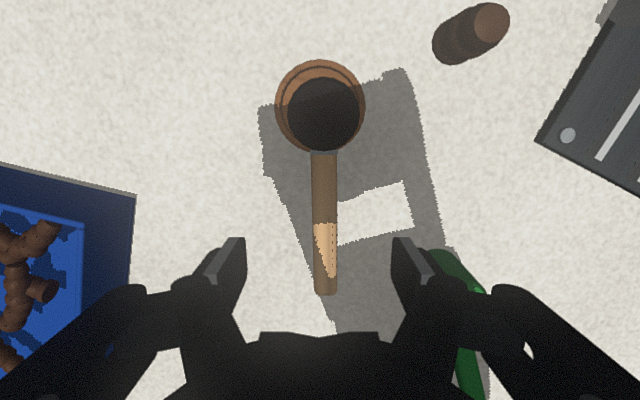

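Run:
```python
from h import *
w=pickle.load(open("w1.pkl","rb"))
mm=lambda uv,*L:("wrist",uv,np.array(L)/1000.)
M,r=fit(w,[mm((323,115),0,0,75),mm((324.2,160),-36,0,55),mm((325.5,293.5),-165,0,55)],[.53,.31,.24])
print(M,r.round(1));print("dish",up(w,"wrist",(320,105.5),.014))
g=place(M,[-.06,0,.042])[0];print(g)
p,R,o=state();Rd=down(M[2])
a=[g[0],g[1],.06];row(p,R,a,Rd);row(a,Rd,[g[0],g[1],.020],Rd)
```

```text
[0.53054835 0.31073348 0.26482709] [[ 0.3 -0.3]
 [-0.5 -0.4]
 [ 0.1  4.3]]
dish [0.5368391 0.314739 ]
[0.47264009 0.29502894 0.042     ]
[0.011, 0.017, 0.434, -0.002, 0.001, -0.013] rows>= 2.6
[0.0, -0.0, 0.16, 0.0, 0.0, 0.0] rows>= 1.0
```

Call:
carry_out(plan=[[0.011,0.017,0.2,0,0,-0.013,0.8],[0.011,0.017,0.4,0,0,-0.013,0.8],[0.011,0.017,0.5,0,0,-0.013,0.8],[0.011,0.017,0.59,0,0,-0.013,0.8],[0.011,0.017,0.59,0,0,-0.013,0.8],[0.011,0.017,0.59,0,0,-0.013,0.8]])

```text
t: 11.63
position: [0.4738, 0.2916, 0.0215]
eef_rot: [-3.14, 0.002, 0.259]
force: [0.0, -0.8, 0.9]
width: 0.0685
gripper_force: 0.0
```

Call:
carry_out(plan=[[0,0,0,0,0,0,0.3],[0,0,0,0,0,0,0],[0,0,0,0,0,0,0],[0,0,0,0,0,0,0],[0,0,0,0,0,0,0],[0,0,0,0,0,0,0],[0,0,0,0,0,0,0],[0,0,0,0,0,0,0]], newtons=110)

```text
t: 12.3
position: [0.4746, 0.2929, 0.0231]
eef_rot: [-3.14, -0.002, 0.261]
force: [-2.7, -0.9, 13.1]
width: 0.0203
gripper_force: 107.3
```

Call:
carry_out(plan=[[0,0,-0.05,0,0,0,0],[0,0,-0.1,0,0,0,0],[0,0,-0.2,0,0,0,0],[0,0,-0.35,0,0,0,0],[0,0,-0.5,0,0,0,0],[0,0,-0.65,0,0,0,0],[0,0,-0.8,0,0,0,0],[0,0,-0.95,0,0,0,0],[0,0,-0.95,0,0,0,0],[0,0,-0.95,0,0,0,0]])

```text
t: 13.13
position: [0.4746, 0.2928, 0.2615]
eef_rot: [-3.14, -0.005, 0.261]
force: [-0.3, -0.2, -4.7]
width: 0.0206
gripper_force: 108.1
```

Run:
```python
from h import *
import cv2
p,R,o=state();print(o["t"],p,o["eef_rot"],o["force"],o["q"].round(2),o["width"])
a=np.array([.658,-.016,.262]);m=(p+a)/2;Rd=down(.26)
row(p,R,m,Rd);row(m,Rd,a,Rd)
c=wcam();cv2.imwrite("pics/w2.png",cv2.resize(c["color"][:300,160:480,::-1],(640,600)));pickle.dump({"wrist":c},open("w2.pkl","wb"))
M=[p[0]+.059*np.cos(.26),p[1]+.059*np.sin(.26),.26]
for L in([0,0,0.07],[0,0,0],[-.165,0,.05]):print(proj(c,place(M,np.array(L)+[0,0,p[2]-.018])).round(1))
```

```text
13.1333 [0.47457365 0.29279303 0.26153968] [-3.13976618 -0.0045624   0.26105249] [-0.32388001 -0.24527762 -4.65310386] [0.5  0.32 1.78 0.   1.04 1.81] 0.020555153631022283
[0.195, 0.691, -0.001, -0.001, -0.003, 0.001] rows>= 4.3
[0.196, 0.691, -0.001, 0.0, 0.0, 0.0] rows>= 4.3
[[314.3 137.2]]
[[316.2 125.9]]
[[315.6 474.5]]
```

View pics/w2.png

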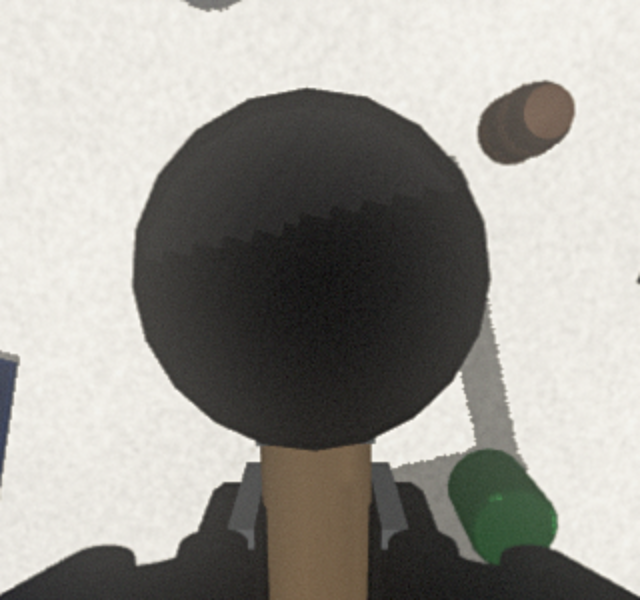

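The wrist view shows the mallet held level, with its head centred at (316,134) against a predicted (314,137). Now carry it to the punch.

Call:
carry_out(plan=[[0.06,0.2,0,0,0,0,0],[0.11,0.39,0,0,0,0,0],[0.15,0.54,0,0,0,0,0],[0.195,0.69,0,0,0,0,0],[0.234,0.83,0,0,0,0,0],[0.268,0.95,0,0,0,0,0],[0.268,0.95,0,0,0,0,0],[0.268,0.95,0,0,0,0,0]])

```text
t: 13.85
position: [0.5994, 0.078, 0.2566]
eef_rot: [-3.14, 0.004, 0.258]
force: [-1.3, -0.8, -4.8]
width: 0.0205
gripper_force: 108.8
```

Call:
carry_out(plan=[[0.04,0.14,0,0,0,0,0],[0.08,0.28,0,0,0,0,0],[0.123,0.432,0,0,0,0,0],[0.123,0.432,0,0,0,0,0],[0.123,0.432,0,0,0,0,0],[0.123,0.432,0,0,0,0,0]])

```text
t: 14.35
position: [0.6562, -0.0154, 0.2574]
eef_rot: [-3.14, 0.002, 0.261]
force: [-0.1, -0.4, -4.9]
width: 0.0204
gripper_force: 109.4
```

Run:
```python
from h import *
import cv2
from station import ctrl
p,R,o=state();print(o["t"],p,o["eef_rot"],o["force"])
print("head",p+R.apply([.059,0,0]))
row(p,R,[.658,-.016,.262],down(.26))
im=ctrl.get_image("side");cv2.imwrite("pics/s5.png",cv2.resize(im["color"][110:260,250:450,::-1],(800,600),interpolation=cv2.INTER_CUBIC))
```

```text
14.35 [ 0.65623391 -0.01544816  0.25740395] [-3.13954100e+00  2.43814146e-03  2.60972970e-01] [-0.11853169 -0.41728757 -4.86311609]
head [ 7.13235962e-01 -2.24987468e-04  2.57260096e-01]
[0.006, 0.004, -0.018, -0.001, 0.002, 0.001] rows>= 0.1
```

View pics/s5.png

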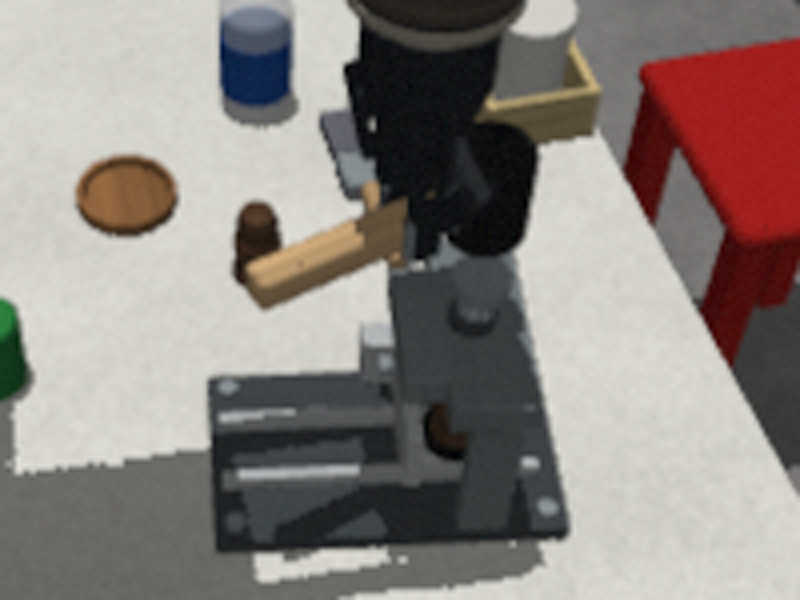

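The head (487,240) is right above the cap (483,275) and the dish is empty at (127,193). Knock.

Call:
carry_out(plan=[[0.004,0.002,0.08,0,0,0,0],[0.006,0.004,0.14,0,0,0,0],[0.006,0.004,0.18,0,0,0,0],[0.006,0.004,0.22,0,0,0,0],[0.006,0.004,0.235,0,0,0,0],[0.006,0.004,0.235,0,0,0,0],[0.006,0.004,0.235,0,0,0,0]], newtons=120)

```text
t: 14.98
position: [0.6585, -0.0158, 0.2022]
eef_rot: [-3.141, -0.001, 0.262]
force: [-13.7, 0.1, 22.3]
width: 0.0202
gripper_force: 122.0
```

27 N net exceeds the 14 N bottom spring force, so the punch is right down. Lift off and check the mallet's pose in the grip.

Call:
carry_out(plan=[[0,0,-0.08,0,0,0,0],[0,0,-0.16,0,0,0,0],[0,0,-0.235,0,0,0,0],[0,0,-0.235,0,0,0,0],[0,0,-0.235,0,0,0,0],[0,0,-0.235,0,0,0,0]])

```text
t: 15.48
position: [0.6584, -0.0164, 0.2579]
eef_rot: [-3.14, 0.001, 0.261]
force: [0.3, 0.1, -5.3]
width: 0.0202
gripper_force: 118.0
```

Run:
```python
from h import *
import cv2
from station import ctrl
p,R,o=state();print(o["t"],p,o["eef_rot"],o["force"],o["width"])
d={"side":ctrl.get_image("side")}
im=d["side"]["color"][110:260,250:450,::-1]
w=wcam()["color"][:300,160:480,::-1]
cv2.imwrite("pics/s6.png",np.hstack([cv2.resize(im,(460,345),interpolation=cv2.INTER_CUBIC),cv2.resize(w,(340,345))]))
print("dish",up(d,"side",(281.4,157.9),.013))
pd=pickle.load(open("d0.pkl","rb"))
head=np.array([.534,.3135,0]);t=head-[.059*np.cos(.261),.059*np.sin(.261),0];print(t)
a=np.r_[t[:2],p[2]];m=(p+a)/2;Rd=down(.261)
row(p,R,m,Rd);row(m,Rd,a,Rd)
```

```text
15.4833 [ 0.65838246 -0.01635598  0.25786653] [-3.14041743e+00  1.05798957e-03  2.61447873e-01] [ 0.30797009  0.06489341 -5.28109785] 0.020165706423425037
dish [0.53344766 0.31400131]
[0.47699819 0.29827524 0.        ]
[-0.188, -0.702, 0.001, -0.001, 0.001, 0.0] rows>= 4.4
[-0.188, -0.702, -0.0, 0.0, 0.0, 0.0] rows>= 4.4
```

View pics/s6.png

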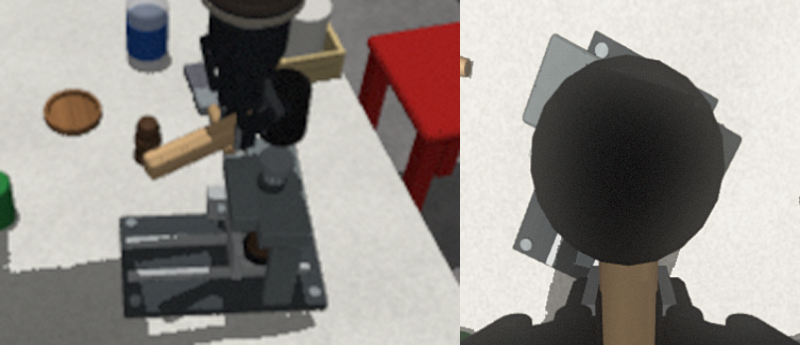

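The side view shows the head clear of the cap, and in the wrist view it is at (318,138), so there was almost no slip. Carry it back over the dish.

Call:
carry_out(plan=[[-0.06,-0.2,0,0,0,0,0],[-0.105,-0.39,0,0,0,0,0],[-0.145,-0.54,0,0,0,0,0],[-0.188,-0.7,0,0,0,0,0],[-0.22,-0.83,0,0,0,0,0],[-0.255,-0.95,0,0,0,0,0],[-0.255,-0.95,0,0,0,0,0],[-0.255,-0.95,0,0,0,0,0]])

```text
t: 16.25
position: [0.5347, 0.1978, 0.2584]
eef_rot: [-3.141, 0.001, 0.264]
force: [0.5, -0.3, -4.7]
width: 0.0203
gripper_force: 118.9
```

Call:
carry_out(plan=[[-0.04,-0.15,0,0,0,0,0],[-0.08,-0.3,0,0,0,0,0],[-0.121,-0.454,0,0,0,0,0],[-0.121,-0.454,0,0,0,0,0],[-0.121,-0.454,0.1,0,0,0,0],[-0.121,-0.454,0.25,0,0,0,0],[-0.121,-0.454,0.4,0,0,0,0],[-0.121,-0.454,0.55,0,0,0,0],[-0.121,-0.454,0.65,0,0,0,0],[-0.121,-0.454,0.65,0,0,0,0]])

```text
t: 17.08
position: [0.4753, 0.2956, 0.0914]
eef_rot: [3.14, 0.008, 0.26]
force: [-1.4, -1.0, -5.0]
width: 0.0204
gripper_force: 119.5
```

Run:
```python
from h import *
p,R,o=state();print(o["t"],p,o["eef_rot"],o["force"],o["width"])
print("head",p+R.apply([.059,0,0]))
row(p,R,[.477,.2983,.035],down(.261));row(p,R,[.477,.2983,.023],down(.261))
```

```text
17.0833 [0.47526234 0.29560557 0.09143308] [3.14016507 0.00794216 0.25985588] [-1.42158124 -1.01190098 -5.00274238] 0.020412284354584892
head [0.53227974 0.31076463 0.0909645 ]
[0.011, -0.009, 0.226, 0.001, 0.005, -0.001] rows>= 1.4
[0.012, -0.009, 0.274, 0.001, 0.005, -0.001] rows>= 1.6
```

Call:
carry_out(plan=[[0.008,-0.008,0.1,0,0,0,0],[0.008,-0.008,0.18,0,0,0,0],[0.008,-0.008,0.22,0,0,0,0],[0.008,-0.008,0.24,0,0,0,0],[0.008,-0.008,0.255,0,0,0,0],[0.008,-0.008,0.255,0,0,0,0],[0.008,-0.008,0.255,0,0,0,0]])

```text
t: 17.67
position: [0.4798, 0.3008, 0.0339]
eef_rot: [-3.141, -0.001, 0.261]
force: [0.5, -0.2, -2.9]
width: 0.0204
gripper_force: 119.8
```

Call:
carry_out(plan=[[-0.012,0.007,0,0,0,0,0],[-0.012,0.007,0.015,0,0,0,0],[-0.012,0.007,0.03,0,0,0,0],[-0.012,0.007,0.03,0,0,0,0],[-0.012,0.007,0.03,0,0,0,0]])

```text
t: 18.08
position: [0.4766, 0.2981, 0.0253]
eef_rot: [-3.141, 0.0, 0.261]
force: [-0.7, -0.9, -4.6]
width: 0.0202
gripper_force: 119.8
```

Call:
carry_out(plan=[[0,0,0.007,0,0,0,0],[0,0,0.014,0,0,0,0],[0,0,0.014,0,0,0,0]])

```text
t: 18.33
position: [0.4768, 0.2983, 0.0219]
eef_rot: [-3.141, -0.0, 0.261]
force: [-1.1, -0.8, 1.0]
width: 0.0203
gripper_force: 121.0
```

Call:
carry_out(plan=[[0,0,0,0,0,0,0],[0,0,0,0,0,0,0],[0,0,0,0,0,0,0.3],[0,0,0,0,0,0,0.4],[0,0,0,0,0,0,0.7],[0,0,0,0,0,0,0.8],[0,0,0,0,0,0,0.8],[0,0,0,0,0,0,0.8]], newtons=20)

```text
t: 19.0
position: [0.4768, 0.2982, 0.022]
eef_rot: [-3.141, -0.0, 0.261]
force: [-0.3, 0.0, -0.6]
width: 0.068
gripper_force: 0.0
```

Call:
carry_out(plan=[[0,0,-0.05,0,0,0,0.8],[0,0,-0.15,0,0,0,0.8],[0,0,-0.3,0,0,0,0.8],[0,0,-0.5,0,0,0,0.8],[0,0,-0.6,0,0,0,0.8],[0,0,-0.6,0,0,0,0.8],[0,0,-0.6,0,0,0,0.8]])

```text
t: 19.58
position: [0.4779, 0.2987, 0.175]
eef_rot: [-3.14, -0.005, 0.261]
force: [-1.1, -0.2, 0.4]
width: 0.0686
gripper_force: 0.0
```

Run:
```python
from h import *
import cv2
from station import ctrl
p,R,o=state();print(o["t"],p,o["force"],o["width"])
s=ctrl.get_image("side")["color"][120:260,220:420,::-1]
w=wcam();pickle.dump({"wrist":w},open("w3.pkl","wb"))
cv2.imwrite("pics/s7.png",np.hstack([cv2.resize(s,(400,280),interpolation=cv2.INTER_CUBIC),cv2.resize(w["color"][20:300,120:520,::-1],(400,280))]))
```

```text
19.5833 [0.4778716  0.29870584 0.17503047] [-1.12179942 -0.16336834  0.41145575] 0.0685582997604069
```

View pics/s7.png

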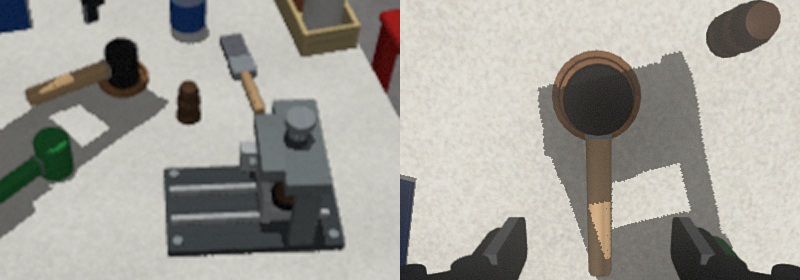

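The mallet stands inside the dish rim (wrist crop 597,95), the carriage is home and the punch is up. Hand in.

```bash
python3 -c "
from station import ctrl
print(ctrl.job_done())"
```

```text
the job is handed in; nothing more can be done
None
```

I handed the job in at about 20 s: the carriage is clicked home, the punch was knocked right down and is back up, and the mallet stands in its dish. The camera and force readings agree, but handing in returned no verdict.

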